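# Park a long tube rack in its bay behind the retaining post

## Task

Park the long white tube rack in its aluminium bay by pushing it across the worktop with the fingertips. Push its right end in behind the steel post first, then swing its left end in, until its back lies flat against the fence between the two end stops. The tubes are full: slide the rack gently, never take it between the fingers, lift it or tip it, and leave the large bottle, the small bottle and the dish alone.

Things in the scene. Friction and masses are not known exactly. Their poses are not given: they have to be found in the camera images.
- rack: Loose white tube rack: a block 180 mm long (its y), 36 mm wide (x), 34 mm high, about 0.3 kg; five small closed tubes fixed in its eight holes rise to about 54 mm. Plain upright faces all round. Origin: centre of its underside. It starts in front of the bay (robot's side), roughly along it, its +y end to the left.
- rack_right (a point): Centre of the rack's right end face (its -y end), 17 mm above its underside: the end that goes in behind the post.
- rack_left (a point): Centre of the rack's left end face (its +y end), 17 mm above its underside.
- bay: Parking bay screwed to the worktop: aluminium fence 30 mm high, an end stop at each end, no floor, open towards the robot. x points into the bay, y along the fence to the left. Origin: on the worktop where the seated rack's middle belongs. In its frame the fence's inner face is at x = +18 mm, the stops' inner faces at y = +98 and -98 mm.
- bay_left (a point): Front tip of the bay's left end stop, on its inner face, 15 mm above the worktop (x = -12 mm, y = +98 mm in the bay's frame). From here a short lip flares outwards, forward to about x = -22 mm; the right end stop is its mirror image. Walls are 4 mm thick.
- post: Retaining post: fixed upright steel rod, 16 mm across, 56 mm high, in front of the bay's right part. Origin: centre of its foot; axes parallel to the bay's. It stands 46 mm in front of the bay's origin line and 64 to 74 mm right of it: 56 mm between post and fence, and less than the rack's length between post and left stop, so the rack goes in at an angle.
- bottle: Bystander: the larger loose brown reagent bottle, 42 mm across and 84 mm high, behind the bay. Origin: centre of its underside.
- vial: Bystander: the small loose brown bottle, 32 mm across and 67 mm high, behind the bay, to the right of the larger one. Origin: centre of its underside.
- dish: Bystander: loose round petri dish, 60 mm across and 15 mm high, beyond the bay's left end. Origin: centre of its underside.

How it is judged:
By the outcome, as a careful person would: the job done as asked, in the order asked, and still so for the second after the job is handed in, with the robot touching nothing.
It also fails if it takes over 61 s, if anything falls off the work surface, if the arm or the gripper's body presses on something with over 40 N, if the wrist force passes 120 N, or if a joint passes its speed limit or range.

## Robot

A 6-joint arm with a two-finger parallel gripper is mounted at the origin on a cart in front of the work surface, level with it; the furniture and walls round the work are solid. World frame = base frame: x ahead of the robot, y to its left, z up, the work surface at z = 0. Lengths are in mm, angles in rad, forces in N, time in s.
With the tool pointing down it reaches from about 325 to 750 mm from the base axis. Payload 7.6 kg.
Tool frame: the origin (TCP) lies at the very end of the fingers, on their centre line; the grasp point (between the pads) lies 19 mm behind it; z points along the fingers, y is the line along which they close (so a half turn about z gives the same grasp; the last joint's range is limited). The gripper opens to 85 mm and grips with 20 to 120 N. Pads are 22 mm wide; open, the fingers measure 114 mm over their backs; the gripper's body (76 mm by 85 mm) begins 54 mm behind the grasp point. The pads swing forward as they close: fully open they stand 13 mm farther back than shut.
Start: joints at [1.231, 0.052, 1.401, -0, 1.689, -0.07], TCP at [139.915, 506.033, 231.323] pointing down, gripper open.
Joint ranges: [-2.9, 2.9], [-0.91, 2.17], [0.12, 2.37], [-1.06, 4.2], [0.26, 2.73], [-2.93, 2.93]. Speed limits (rad/s): [2.57, 2.57, 3.01, 3.14, 3.14, 3.14].

## Interface

Orientations are given as a unit quaternion [x, y, z, w].
In Python, from rig import env gives the robot as it stands.
- The arm moves only by the shell command python3 drive.py 'ROWS'. ROWS is a JSON list of rows, 1 to 10 of them, each of 7 numbers: a rotation vector rx, ry, rz in rad, then dx, dy, dz in mm, then the opening from 0.0 (shut) to 1.0 (fully open); each row shifts and turns the commanded pose from where the row before left it, along the tool's axes as they then stand; what a row does not reach is not made up. A row lasts 1/12 s, in which the tool goes at most 41.7 mm and 0.125 rad, less where a joint would pass 70% of its speed; a pose out of reach is approached as far as the arm can. The fingers move at their own pace and stop on an object; the grip force is fixed at half the most. Time passes only in rows, so rows that do not move let the fingers close. It prints the time, the measured TCP pose, the force, the opening and the grip force at its end.
- env.state(): the state, without advancing time (a new reading comes with each control period).
- env.grab_frame(name): name is "side" or "top" or "wrist"; returns the picture (480x640x3 uint8, red, green, blue); there is no depth.
- env.camera_model(name): a dict with "vertical_fov" (degrees; the focal length in pixels is half the picture's height over the tangent of half this angle, whatever the lens; pixels are square), "cx", "cy" (the principal point, pixels), "distortion" ([k1, k2, p1, p2, k3] as OpenCV has them; the pictures are not rectified), "T" (4x4, takes a point from camera to world coordinates). Camera axes: x right, y up, looking along -z (the intrinsics and any distortion apply to the point x, -y, -z); pixel columns grow to the right and rows downward; lengths in mm; the calibration is good to about 2 mm. A picture is of the moment at which its call begins: read the wrist's pose just before it. camera_model takes no time and is no camera call; for the wrist camera it gives the pose at the moment of the call.
- env.hand_in(): hands the job in; it is judged then, once.
The state is a dict: "t": time; "joint_positions": joint angles; "joint_velocities": joint speeds; "effort": joint torques, N m; "position": TCP position; "ee_rot": TCP orientation; "wrist_force": force on the tool from outside, world axes, zero at the start; "ft_torque": the same for the moment, N m; "width": opening from 0.0 (shut) to 1.0 (fully open); "gripper_force": force on a finger pad.
Only numpy, scipy, OpenCV 4.12 (cv2) and the standard library are available. Lean on these libraries where they do the work, as an engineer would, in place of code of your own. Each camera call takes 0.05 s, during which the arm holds its last target. There are 200 camera calls.

## Working session

There is one attempt and no reset: what is moved stays moved. The work goes in short steps, Python scripts to look and compute and a shell command to move; the robot and the scene stay as the last step left them, time stands still between calls to the robot, and variables do not carry over. Pictures are saved under pics/ and viewed, at most 10 in all, crops included, and the job is handed in when it is done.

```bash
ls; mkdir -p pics; python3 - <<'E'
from rig import env
import cv2,numpy as np
for n in("top","side"):
    im=env.grab_frame(n); cv2.imwrite(f"pics/{n}0.png",im[:,:,::-1]); m=env.camera_model(n); print(n,m["vertical_fov"],m["cx"],m["cy"],m["distortion"],np.round(m["T"],3).tolist())
s=env.state(); print(s["t"],s["position"],s["ee_rot"],s["width"])
E
```

```text
drive.py
pics
rig.py
top 55.27051053516127 313.28289295960315 241.97703006356957 [-0.08531863  0.          0.          0.          0.        ] [[-0.022, 0.993, -0.118, 382.762], [-1.0, -0.02, 0.019, -357.36], [0.016, 0.118, 0.993, 892.22], [0.0, 0.0, 0.0, 1.0]]
side 50.2492319012583 318.2372698470018 237.96384938690554 [-0.11557042  0.          0.          0.          0.        ] [[0.916, 0.2, -0.347, 205.471], [-0.4, 0.51, -0.762, -993.079], [0.024, 0.837, 0.547, 530.069], [0.0, 0.0, 0.0, 1.0]]
0.1 [139.79936705 505.75479762 230.58024428] [ 1.34460884e-01  9.90918647e-01 -6.95253823e-04 -1.51910446e-04] 0.9984648631468744
```

View pics/top0.png

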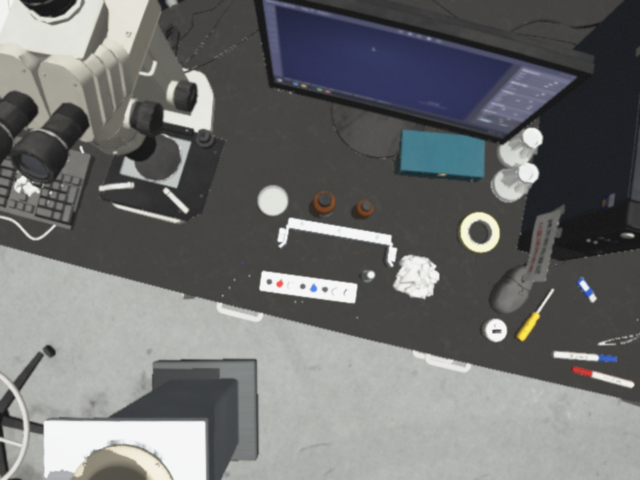

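View pics/side0.png

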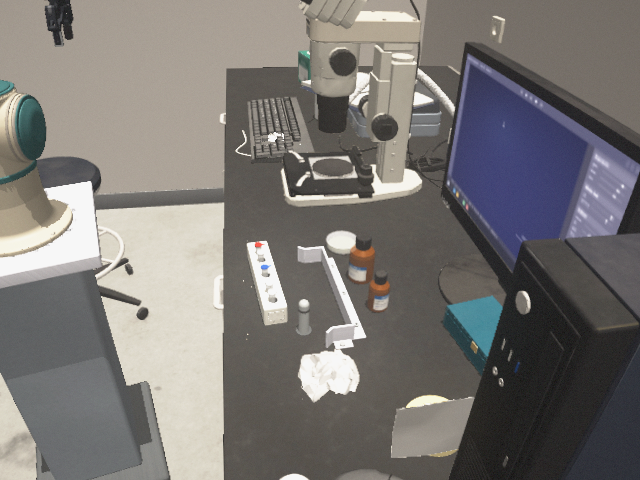

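Top view: the white rack spans about (260,272)–(356,302). The fence runs (288,222)–(392,238) with stops at (283,238) and (391,255). The post is at (368,275), dish (272,200), bottles (323,203) and (365,209), and there is crumpled paper at (416,276).

```bash
cat > h.py <<'E'
from rig import env
import cv2,numpy as np
def model(n):
    m=env.camera_model(n); f=240/np.tan(np.radians(m["vertical_fov"]/2))
    return np.array([[f,0,m["cx"]],[0,f,m["cy"]],[0,0,1]]),np.array(m["distortion"]),np.array(m["T"])
def ray(n,px,z,mod=None):
    K,D,T=mod or model(n)
    u=cv2.undistortPoints(np.float64(px).reshape(-1,1,2),K,D).reshape(-1,2)
    d=np.c_[u[:,0],-u[:,1],-np.ones(len(u))]@T[:3,:3].T; o=T[:3,3]
    return o+d*((z-o[2])/d[:,2])[:,None]
def proj(n,P,mod=None):
    K,D,T=mod or model(n)
    c=(np.float64(P).reshape(-1,3)-T[:3,3])@T[:3,:3]*[1,-1,-1]
    return cv2.projectPoints(c,np.zeros(3),np.zeros(3),K,D)[0].reshape(-1,2)
def blobs(im,roi,lo,sat=60):
    h=cv2.cvtColor(im,cv2.COLOR_RGB2HSV); m=((h[...,2]>lo)&(h[...,1]<sat)).astype(np.uint8)
    k=np.zeros_like(m); x0,y0,x1,y1=roi; k[y0:y1,x0:x1]=m[y0:y1,x0:x1]; return k
E
python3 - <<'E'
from h import *
im=cv2.imread("pics/top0.png")[:,:,::-1].copy()
m=blobs(im,(250,210,410,310),130,70)
cs,_=cv2.findContours(m,cv2.RETR_EXTERNAL,cv2.CHAIN_APPROX_NONE)
for c in cs:
    a=cv2.contourArea(c)
    if a<30: continue
    print(a,cv2.boundingRect(c),np.round(cv2.boxPoints(cv2.minAreaRect(c)),1).tolist())
c=cv2.resize(im[190:320,240:440],None,fx=4,fy=4,interpolation=cv2.INTER_CUBIC); cv2.imwrite("pics/c0.png",c[:,:,::-1])
E
```

```text
43.0 (367, 271, 8, 9) [[367.0, 271.0], [374.0, 271.0], [374.0, 279.0], [367.0, 279.0]]
1906.5 (259, 271, 99, 33) [[258.29998779296875, 290.29998779296875], [261.1000061035156, 269.70001220703125], [357.79998779296875, 283.0], [354.8999938964844, 303.6000061035156]]
404.5 (393, 255, 17, 41) [[393.0, 255.0], [409.0, 255.0], [409.0, 295.0], [393.0, 295.0]]
1359.0 (277, 217, 120, 50) [[275.6000061035156, 246.39999389648438], [280.8999938964844, 215.3000030517578], [399.20001220703125, 235.5], [393.8999938964844, 266.70001220703125]]
79.0 (261, 210, 24, 6) [[261.0, 210.0], [284.0, 210.0], [284.0, 215.0], [261.0, 215.0]]
```

View pics/c0.png

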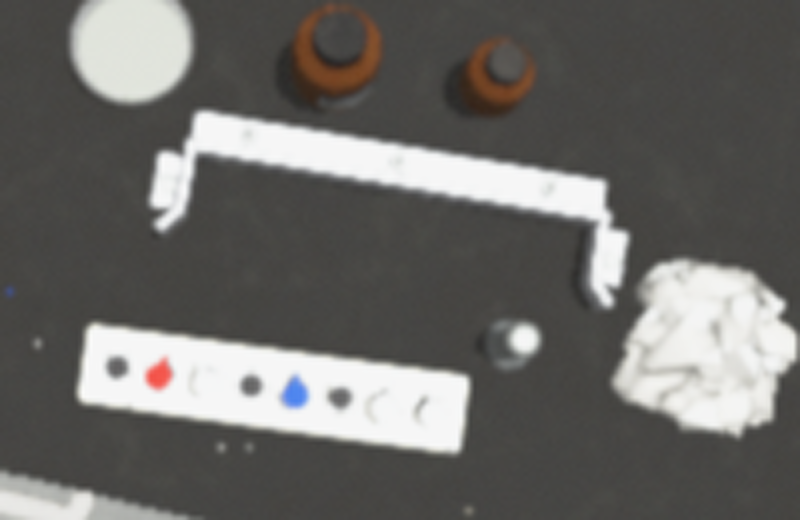

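The crop shows rack corners at (90,324), (470,375), (460,453) and (80,402). The fence's inner foot edge runs (192,152)–(605,220), and the left stop's tip is at about (182,205). The post is at (515,340), with its foot to the left of its top cap (522,338).

```bash
python3 - <<'E'
from h import *
f=lambda p:(np.array(p,float)+.5)/4-.5+[240,190]
def show(t,p,z): print(t,np.round(ray("top",f(p),z),1).tolist())
R=[(90,324),(470,375),(460,453),(80,402)]
show("rack z34",R,34);show("rack z0",R,0)
P=ray("top",f(R),34); print(np.linalg.norm(P-np.roll(P,-1,0),axis=1))
F=[(192,152),(605,220)]
show("fence z0",F,0); show("fence z30",F,30)
show("fence back top",[(197,110),(607,180)],0)
show("stops L",[(188,150),(180,205),(160,228)],30)
show("stops R",[(597,222),(590,285),(605,305)],30);show("stops R0",[(597,222),(585,285),(605,305)],0)
show("posttop",[(523,338)],56); show("postfoot",[(502,343)],0)
# side view
im=cv2.imread("pics/side0.png"); 
c=cv2.resize(im[225:355,230:400],None,fx=4.6,fy=4.6,interpolation=cv2.INTER_CUBIC); cv2.imwrite("pics/c1.png",c); print(c.shape)
E
```

```text
rack z34 [[432.4, -276.6, 34.0], [404.8, -453.8, 34.0], [368.7, -448.0, 34.0], [396.1, -271.6, 34.0]]
rack z0 [[434.3, -273.4, 0.0], [405.7, -457.6, 0.0], [368.1, -451.6, 0.0], [396.7, -268.2, 0.0]]
[179.35129886  36.6009175  178.56820895  36.59891744]
fence z0 [[517.9, -324.3, 0.0], [480.2, -526.8, 0.0]]
fence z30 [[513.3, -325.4, 30.0], [476.9, -521.1, 30.0]]
fence back top [[538.8, -327.1, 0.0], [500.0, -528.6, 0.0]]
stops L [[514.3, -323.5, 30.0], [488.1, -319.3, 30.0], [477.3, -309.7, 30.0]]
stops R [[476.0, -517.2, 30.0], [446.1, -512.7, 30.0], [436.4, -519.4, 30.0]]
stops R0 [[479.2, -522.8, 0.0], [448.3, -515.6, 0.0], [438.3, -525.1, 0.0]]
posttop [[420.5, -476.2, 56.0]]
postfoot [[420.9, -473.8, 0.0]]
(598, 782, 3)
```

View pics/c1.png

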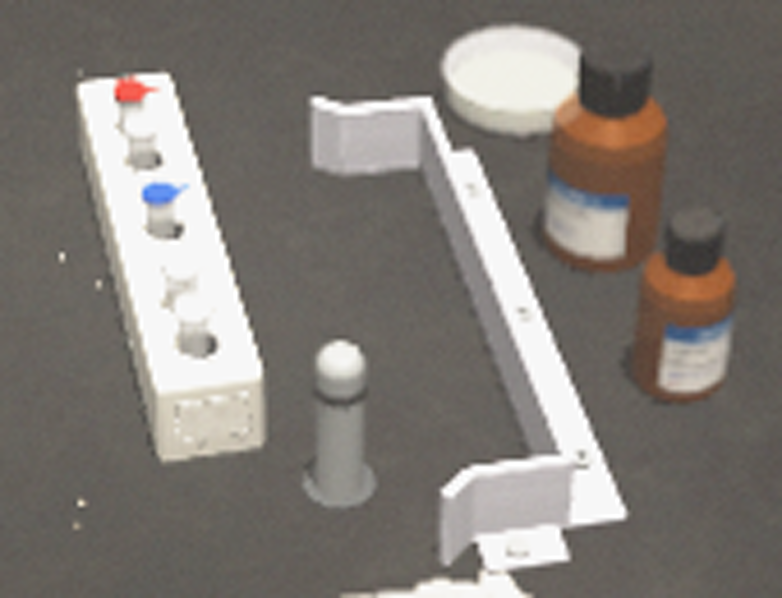

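```bash
python3 - <<'E'
from h import *
f=lambda p:(np.array(p,float)+.5)/4.6-.5+[230,225]
def show(t,p,z): print(t,np.round(ray("side",f(p),z),1).tolist())
show("rack",[(80,86),(168,73),(263,375),(160,392)],34)
show("rack0",[(165,460),(262,445)],0)
show("fence top",[(432,100),(573,462)],30)
show("fence bot",[(420,165),(535,455)],0)
show("L bend top, lip",[(346,107),(313,98)],30); show("L bend bot",[(346,173),(315,168)],0)
show("R bend top,lip",[(478,468),(445,492)],30)
show("R lip bot",[(445,560)],0)
show("posttop",[(340,358)],54); show("postfoot",[(340,490)],0)
show("bottle, vial, dish",[(602,245),(682,378),(512,90)],0)
E
```

```text
rack [[397.6, -273.0, 34.0], [431.4, -276.7, 34.0], [403.4, -453.7, 34.0], [370.2, -449.3, 34.0]]
rack0 [[372.2, -444.4, 0.0], [404.2, -449.4, 0.0]]
fence top [[520.1, -324.9, 30.0], [479.4, -523.6, 30.0]]
fence bot [[516.5, -323.9, 0.0], [485.7, -487.6, 0.0]]
L bend top, lip [[488.0, -317.3, 30.0], [478.7, -307.2, 30.0]]
L bend bot [[488.0, -318.3, 0.0], [478.1, -310.9, 0.0]]
R bend top,lip [[450.9, -514.9, 30.0], [437.1, -520.7, 30.0]]
R lip bot [[438.5, -520.2, 0.0]]
posttop [[420.4, -476.8, 54.0]]
postfoot [[420.0, -478.8, 0.0]]
bottle, vial, dish [[558.6, -395.1, 0.0], [549.7, -472.0, 0.0], [572.1, -290.1, 0.0]]
```

Side view agrees with the top view within about 2 mm: rack corners (80,86), (168,73), (263,375), (160,392); fence top (432,100)–(573,462); post at (340,358)–(340,490).

The bay origin is about (480,-418) with yaw -0.19, and the post is at bay (-47,-68), which fits the given range. The rack centre is (401,-362.5), yaw -0.155.

I'll go round to the rack's front along an arc near x = 345.

```bash
python3 drive.py '[[0,0,0,-29.2,-28.9,0,1],[0,0,0,-29.2,-28.9,0,1],[0,0,0,-29.2,-28.9,0,1],[0,0,0,-29.2,-28.9,0,1],[0,0,0,-29.2,-28.9,0,1],[0,0,0,-29.2,-28.9,0,1],[0,0,0,-29.2,-28.9,0,1],[0,0,0,-29.2,-28.9,0,1],[0,0,0,-29.2,-28.9,0,1],[0,0,0,-29.2,-28.9,0,1]]'
python3 drive.py '[[0,0,0,-11,-39.8,0,1],[0,0,0,-11,-39.8,0,1],[0,0,0,-11,-39.8,0,1],[0,0,0,-11,-39.8,0,1],[0,0,0,-11,-39.8,0,1],[0,0,0,-11,-39.8,0,1],[0,0,0,-11,-39.8,0,1],[0,0,0,-11,-39.8,0,1],[0,0,0,0,0,0,1]]'
```

```text
t: 0.93
position: [344.6, 147.7, 231.2]
ee_rot: [0.134, 0.991, 0.0, 0.0]
wrist_force: [0.4, 0.7, 0.7]
width: 1.001
gripper_force: 0.0
t: 1.68
position: [342.9, -186.1, 230.4]
ee_rot: [0.138, 0.99, -0.001, -0.001]
wrist_force: [0.4, 0.5, -1.0]
width: 1.001
gripper_force: 0.0
```

```bash
cat >> h.py <<'E'
O=np.array([480.,-418]); PHI=-0.19
def rot(a): return np.array([[np.cos(a),-np.sin(a)],[np.sin(a),np.cos(a)]])
def tool():
    s=env.state(); x,y=s["ee_rot"][:2]; yaw=-2*np.arctan2(x,y)  # tool y axis yaw from world y
    return np.array(s["position"]),yaw,s
def tobay(p): return rot(PHI).T@(np.array(p)[:2]-O)
def plan(bx,by,byaw,z):
    """tool-axis shift (after turning) from now to bay-frame target"""
    p,yaw,s=tool(); w=O+rot(PHI)@np.array([bx,by]); d=w-p[:2]; ty=byaw+PHI
    l=rot(ty).T@d
    print("now bay",np.round(tobay(p),1),"yaw",round(yaw-PHI,3),"z",round(p[2],1),"| rz",round(yaw-ty,3),"dx",round(-l[0],1),"dy",round(l[1],1),"dz",round(p[2]-z,1),"world",w.round(1))
E
python3 -c "
from h import *
plan(-88-49,40+1.7,.035,7)"
```

```text
now bay [-178.4  201.8] yaw -0.087 z 230.4 | rz -0.122 dx -35.8 dy -161.5 dz 223.4 world [ 353.3 -351.2]
```

```bash
python3 drive.py '[[0,0,-0.122,0,0,0,1],[0,0,0,-9,-40.4,0,1],[0,0,0,-9,-40.4,0,1],[0,0,0,-9,-40.4,0,1],[0,0,0,-9,-40.4,0,1],[0,0,0,0,0,40,1],[0,0,0,0,0,40,1],[0,0,0,0,0,40,1],[0,0,0,0,0,40,1],[0,0,0,0,0,30,1]]'
python3 drive.py '[[0,0,0,0,0,13,1],[0,0,0,0,0,10,1],[0,0,0,0,0,10,1],[0,0,0,0,0,0,1]]'
python3 - <<'E'
from h import *
plan(-88-49,41.7,.035,7)
im=env.grab_frame("side"); cv2.imwrite("pics/s1.png",cv2.resize(im[200:360,200:400],None,fx=4,fy=4/1.1)[:,:,::-1])
E
```

```text
t: 2.52
position: [354.9, -344.2, 37.4]
ee_rot: [0.074, 0.997, 0.002, -0.001]
wrist_force: [-0.2, -0.2, -0.7]
width: 0.998
gripper_force: 0.0
t: 2.85
position: [355.7, -345.1, 6.9]
ee_rot: [0.074, 0.997, 0.001, -0.001]
wrist_force: [-0.4, -0.2, -0.3]
width: 0.999
gripper_force: 0.0
now bay [-135.8   48.1] yaw 0.042 z 6.9 | rz 0.007 dx 1.4 dy -6.3 dz -0.1 world [ 353.3 -351.2]
```

View pics/s1.png

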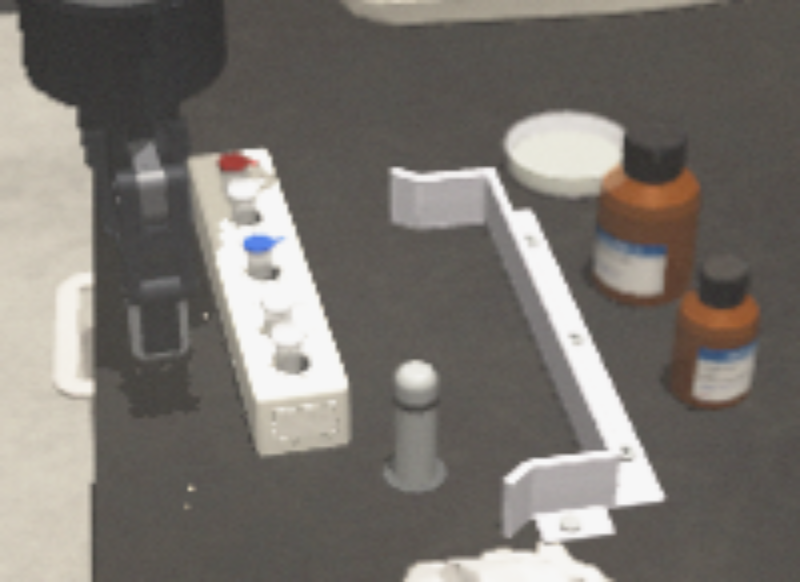

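The picture shows the open fingertips hovering about 20 mm up at roughly (160,350). They are in front of the rack's face with clear space between. Next is a gentle approach, then a two-finger push with a turn.

```bash
python3 drive.py '[[0,0,0,-6,0,1,1],[0,0,0,-5,0,1,1],[0,0,0,-3,0,0,1],[0,0,0,-2,0,0,1],[0,0,0,-2,0,0,1],[0,0,0,-2,0,0,1],[0,0,0,0,0,0,1]]'
```

```text
t: 3.48
position: [375.9, -349.0, 6.6]
ee_rot: [0.074, 0.997, -0.0, -0.0]
wrist_force: [-1.7, -0.9, 1.2]
width: 1.0
gripper_force: 1.3
```

```bash
python3 drive.py '[[0,0,-0.035,-3.8,-0.3,0,1],[0,0,-0.035,-3.7,-0.4,0,1],[0,0,-0.035,-3.7,-0.5,0,1],[0,0,-0.035,-3.7,-0.7,0,1],[0,0,-0.035,-3.7,-0.8,0,1],[0,0,-0.035,-3.6,-0.9,0,1],[0,0,-0.035,-3.6,-1.1,0,1],[0,0,-0.035,-3.5,-1.2,0,1],[0,0,-0.03,-3,-1,0,1],[0,0,0,0,0,0,1]]'
cat >> h.py <<'E'
def rack():
    """rack pose in the bay frame from the top view: white top face edges -> z=34 plane"""
    im=env.grab_frame("top"); m=blobs(im,(220,200,400,330),165,60)
    cs,_=cv2.findContours(m,cv2.RETR_EXTERNAL,cv2.CHAIN_APPROX_NONE)
    for c in cs:
        if cv2.contourArea(c)<300: continue
        b=cv2.boxPoints(cv2.minAreaRect(c)); P=ray("top",b,34)[:,:2]; B=np.array([tobay(p) for p in P])
        (cx,cy),sz,a=cv2.minAreaRect(B.astype(np.float32)); q=cv2.boxPoints(((cx,cy),sz,a))
        e=max((q[1]-q[0],q[2]-q[1]),key=np.linalg.norm); e=e*np.sign(e[1])
        print("area",cv2.contourArea(c),"centre bay",round(cx,1),round(cy,1),"size",np.round(sz,1),"yaw",round(float(np.arctan2(-e[0],e[1])),3))
    return im
E
python3 - <<'E'
from h import *
im=rack(); p,y,s=tool(); print(tobay(p),y-PHI)
cv2.imwrite("pics/t2.png",cv2.resize(im[180:330,220:420],None,fx=4,fy=4)[:,:,::-1])
E
```

```text
t: 4.32
position: [408.5, -356.3, 6.4]
ee_rot: [-0.082, 0.997, -0.0, 0.0]
wrist_force: [-0.3, -1.4, 1.3]
width: 0.999
gripper_force: 0.7
area 866.0 centre bay -118.6 -11.8 size [ 28.1 133.7] yaw 0.987
area 4067.5 centre bay -51.3 38.4 size [124.5 151.2] yaw 0.966
area 3608.0 centre bay -60.6 61.9 size [185.4 367.5] yaw 0.766
area 328.0 centre bay 48.9 132.3 size [27.1 55.4] yaw 0.17
[-81.98833484  47.19161353] 0.3518090252617426
```

View pics/t2.png

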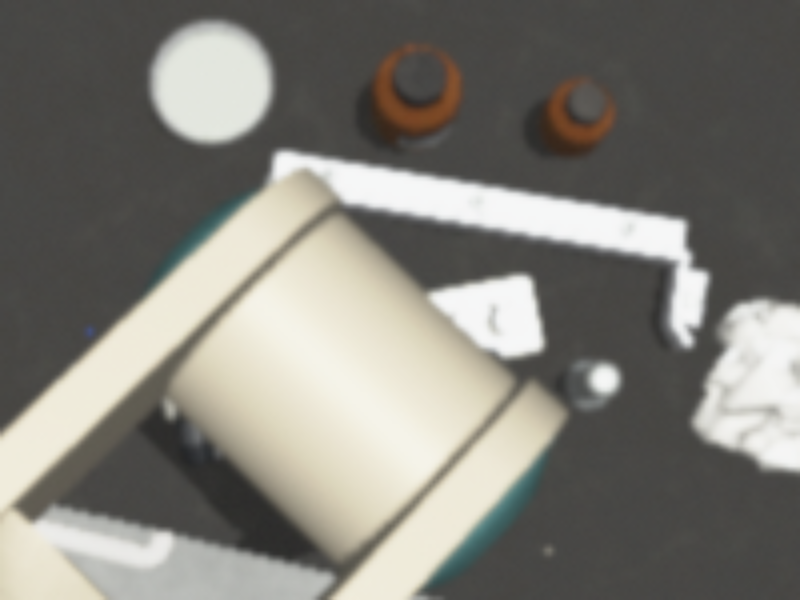

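The arm hides most of the rack. Its right end shows corners at crop (530,276) and (545,347), left of the post at (590,382).

```bash
python3 - <<'E'
from h import *
f=lambda p:(np.array(p,float)+.5)/4-.5+[220,180]
Q=ray("top",f([(530,276),(545,347)]),34); B=np.array([tobay(q) for q in Q]); print(B, np.linalg.norm(B[0]-B[1])); d=B[0]-B[1]; th=np.arctan2(d[1],d[0]); n=np.array([np.cos(th),np.sin(th)]); print("th",th,"centre",B.mean(0)+90*np.array([-np.sin(th),np.cos(th)]))
im=env.grab_frame("side"); cv2.imwrite("pics/s2.png",cv2.resize(im[220:360,220:400],None,fx=4,fy=4)[:,:,::-1])
E
```

```text
[[ -4.10846557 -29.76961196]
 [-36.02006957 -42.02663972]] 34.18457546305159
th 0.3667187978209073 centre [-52.33415784  48.11767138]
```

View pics/s2.png

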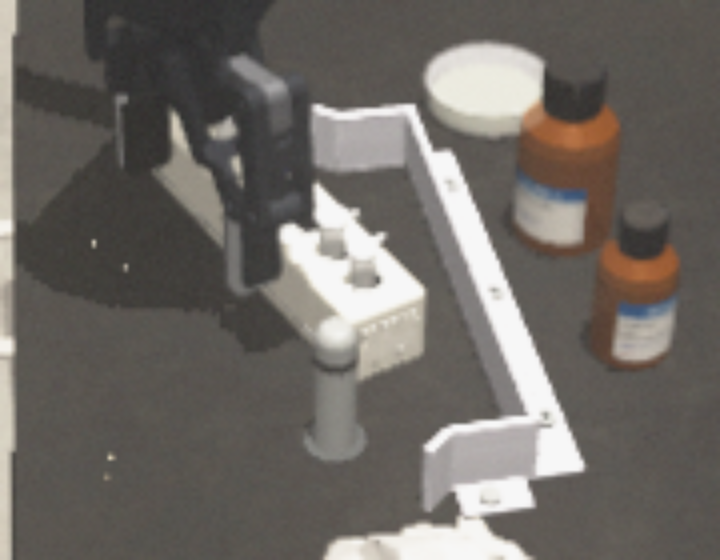

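The rack is at about bay (-52, 48), yaw 0.36, with the front face about 8 mm clear of the post line, so it is ready to slide in. Next I retract, lift and close the fingers, then go to the left end.

```bash
python3 drive.py '[[0,0,0,10,0,0,1],[0,0,0,20,0,0,1],[0,0,0,0,0,-40,1],[0,0,0,0,0,-40,0],[0,0,0,0,0,-10,0],[0,0,0,0,0,0,0]]'
python3 - <<'E'
from h import *
th=.355; c=np.array([-52.3,48]); u=np.array([-np.sin(th),np.cos(th)])
plan(*(c+128*u),th,12)
# left end visible now?
im=env.grab_frame("top"); cv2.imwrite("pics/t3.png",cv2.resize(im[180:330,220:420],None,fx=4,fy=4)[:,:,::-1])
E
```

```text
t: 4.92
position: [379.7, -362.6, 100.7]
ee_rot: [-0.081, 0.997, -0.003, 0.003]
wrist_force: [0.4, -1.1, 0.7]
width: 0.603
gripper_force: 0.0
now bay [-109.    35.5] yaw 0.351 z 100.7 | rz -0.004 dx -57.5 dy 120.1 dz 88.7 world [ 416.7 -234.7]
```

```bash
python3 drive.py '[[0,0,0,0,35,0,0],[0,0,0,-14,35,0,0],[0,0,0,-14,25,0,0],[0,0,0,-14,25,0,0],[0,0,0,-15.5,0,0,0],[0,0,0,0,0,30,0],[0,0,0,0,0,30,0],[0,0,0,0,0,0,0],[0,0,0,0,0,0,0]]'
python3 - <<'E'
from h import *
im=env.grab_frame("top"); cv2.imwrite("pics/t4.png",cv2.resize(im[180:330,220:420],None,fx=4,fy=4)[:,:,::-1])
th=.355; c=np.array([-52.3,48]); u=np.array([-np.sin(th),np.cos(th)])
plan(*(c+128*u),th,12)
E
```

```text
t: 5.72
position: [414.1, -231.9, 33.8]
ee_rot: [-0.081, 0.997, 0.002, -0.002]
wrist_force: [-0.2, -0.7, 0.2]
width: -0.001
gripper_force: 0.0
now bay [-98.5 169.5] yaw 0.352 z 35.8 | rz -0.003 dx -1.0 dy -2.0 dz 23.8 world [ 416.7 -234.7]
```

View pics/t4.png

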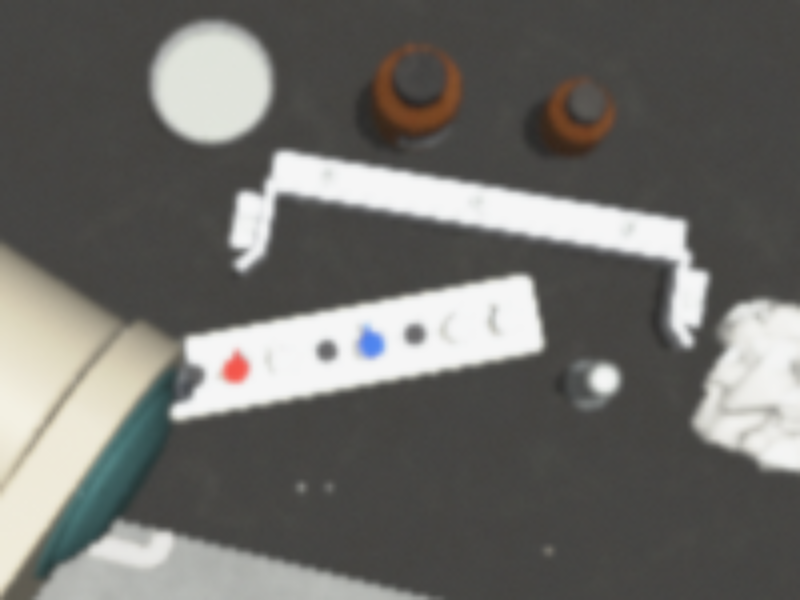

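The rack is now clearly visible, with corners at crop (186,338), (530,276), (545,349) and (175,418), aimed between the fence and the post.

```bash
python3 - <<'E'
from h import *
f=lambda p:(np.array(p,float)+.5)/4-.5+[220,180]
B=np.array([tobay(q) for q in ray("top",f([(186,338),(530,276),(545,349),(175,418)]),34)]); print(B.round(1).tolist())
L=np.linalg.norm(B[0]-B[1]),np.linalg.norm(B[3]-B[2]); e=(B[0]-B[1])+(B[3]-B[2]); th=np.arctan2(-e[0],e[1]); c=B[1:3].mean(0)+90*np.array([-np.sin(th),np.cos(th)])
print(L,th,"c",c, "n off post",np.array([np.cos(th),np.sin(th)])@(c-[-46.5,-68.2]))
p,_,_=tool(); r=rot(th).T@(tobay(p)-c); print("tool in rack frame",r)
E
```

```text
[[-60.2, 124.7], [-4.1, -29.8], [-36.9, -42.2], [-97.9, 123.1]]
(np.float64(164.3171609980795), np.float64(176.1176389682794)) 0.3509162354023902 c [-51.46681406  48.54313956] n off post 35.4673018331202
tool in rack frame [ -2.53425942 129.78563403]
```

```bash
python3 drive.py '[[0,0,0,-2.5,0,12,0],[0,0,0,0,0,10,0],[0,0,0,0,-8,0,0],[0,0,0,0,-7,0,0],[0,0,0,0,-4,0,0],[0,0,0,0,-3,0,0],[0,0,0,0,-3,0,0],[0,0,0,0,0,0,0]]'
python3 drive.py '[[0,0,0,0,-4,0,0],[0,0,0,0,-4,0,0],[0,0,0,0,-4,0,0],[0,0,0,0,-4,0,0],[0,0,0,0,-4,0,0],[0,0,0,0,-4,0,0],[0,0,0,0,-4,0,0],[0,0,0,0,-4,0,0],[0,0,0,0,0,0,0]]'
python3 - <<'E'
from h import *
im=env.grab_frame("top"); cv2.imwrite("pics/t5.png",cv2.resize(im[180:330,220:420],None,fx=4,fy=4)[:,:,::-1])
p,y,_=tool(); print(tobay(p),y-PHI)
E
```

```text
t: 6.43
position: [422.8, -258.0, 14.8]
ee_rot: [-0.081, 0.997, -0.0, 0.0]
wrist_force: [0.2, -0.0, 0.8]
width: 0.002
gripper_force: 0.0
t: 7.18
position: [427.9, -289.2, 14.5]
ee_rot: [-0.081, 0.997, 0.0, 0.0]
wrist_force: [0.9, 0.8, 0.5]
width: -0.002
gripper_force: 0.5
[-75.60749807 116.67862432] 0.35222539076933834
```

View pics/t5.png

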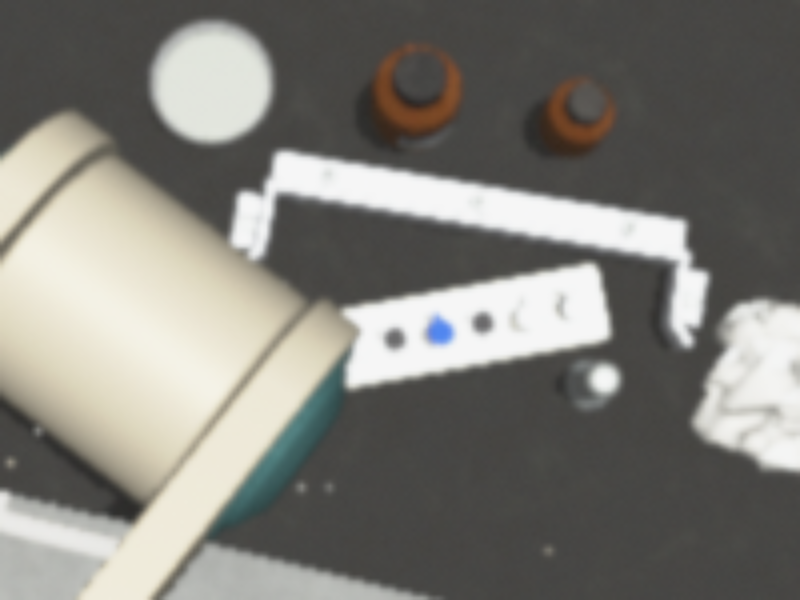

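The rack's right end (corners at crop (598,264) and (611,338)) is now entering behind the post at (590,382), with the angle held and the post clear. I'll measure numerically from here.

```bash
cat >> h.py <<'E'
def rack_poly(fn,seed,tag=0):
    """white component round the seed pixel of a full top picture: polygon corners -> bay frame at z=34"""
    im=cv2.imread(fn)[:,:,::-1] if isinstance(fn,str) else fn
    im=cv2.resize(im,None,fx=4,fy=4,interpolation=cv2.INTER_CUBIC)
    h=cv2.cvtColor(im,cv2.COLOR_RGB2HSV); m=((h[...,2]>150)&(h[...,1]<40)).astype(np.uint8)
    n,l=cv2.connectedComponents(m); u,v=(np.array(seed)*4).astype(int)
    k=(l==l[v,u]).astype(np.uint8); c=max(cv2.findContours(k,cv2.RETR_EXTERNAL,cv2.CHAIN_APPROX_NONE)[0],key=len)
    q=cv2.approxPolyDP(c,8,True).reshape(-1,2); px=(q+.5)/4-.5
    B=np.array([tobay(p) for p in ray("top",px,34)])
    print("seed val",m[v,u],"area",cv2.contourArea(c)/16); print(np.c_[px,B].round(1).tolist())
    return B
E
python3 - <<'E'
from h import *
im=env.grab_frame("top"); rack_poly(im,(220+590/4,180+290/4))
E
```

```text
seed val 1 area 40639.53125
[[390.9, 235.1, 33.8, -98.5], [289.4, 217.4, 34.6, 97.1], [285.6, 227.6, 14.0, 100.7], [279.1, 228.1, 11.0, 112.7], [276.1, 241.1, -14.3, 113.9], [266.4, 236.6, -9.0, 133.5], [269.9, 240.1, -14.4, 125.8], [267.6, 240.9, -16.6, 129.7], [271.6, 240.6, -14.8, 122.4], [272.9, 247.1, -26.5, 117.9], [273.6, 243.6, -19.8, 117.7], [278.1, 247.1, -24.9, 108.1], [279.4, 253.4, -36.1, 103.7], [252.1, 232.6, -6.1, 161.4], [253.6, 227.6, 3.8, 160.4], [257.4, 234.1, -7.2, 151.1], [260.6, 232.4, -2.9, 145.7], [259.4, 236.9, -11.7, 146.4], [262.1, 237.9, -12.7, 141.0], [262.9, 235.4, -7.8, 140.4], [266.1, 239.9, -15.2, 132.9], [263.6, 234.9, -6.6, 139.2], [266.6, 234.1, -4.2, 133.9], [252.6, 223.9, 10.5, 163.6], [252.9, 228.6, 1.7, 161.4], [247.6, 227.4, 2.3, 171.7], [248.1, 229.9, -2.2, 169.8], [243.1, 222.9, 9.4, 181.7], [247.9, 224.1, 8.5, 172.3], [249.1, 227.9, 1.9, 168.7], [252.1, 223.6, 10.8, 164.6], [247.1, 219.9, 16.3, 175.3], [242.1, 221.1, 12.4, 184.2], [243.9, 225.9, 4.0, 179.2], [239.4, 223.1, 7.7, 188.6], [233.1, 228.1, -3.7, 198.5], [212.6, 257.6, -65.3, 226
[... 10505 characters left out ...]
96.4, 263.6, -49.7, 69.0], [292.9, 261.4, -46.7, 76.2], [284.6, 270.1, -65.4, 88.5], [294.1, 256.6, -37.5, 75.4], [291.9, 253.1, -31.7, 80.7], [288.6, 255.1, -36.4, 86.1], [288.4, 260.6, -46.7, 84.7], [285.1, 257.6, -42.2, 91.7], [288.9, 254.1, -34.5, 85.9], [286.6, 251.6, -30.5, 90.9], [281.4, 253.1, -35.0, 100.1], [287.4, 254.1, -35.0, 88.7], [284.6, 257.1, -41.4, 92.8], [279.6, 253.4, -36.0, 103.3], [279.6, 249.9, -29.5, 104.4], [287.1, 249.9, -27.1, 90.5], [280.9, 246.4, -22.6, 103.3], [285.6, 242.9, -14.6, 95.6], [289.1, 227.9, 14.7, 94.1], [388.1, 244.9, 14.5, -96.1], [386.9, 259.9, -14.1, -98.0], [390.6, 266.1, -24.6, -106.7], [396.6, 249.9, 7.8, -113.5], [392.1, 246.1, 13.4, -103.9]]
```

The rack has kept its angle (0.36), with about 10 mm clear of the post and about 28 mm left before the corner meets the fence.

```bash
python3 drive.py '[[0,0,0,0,-4,0,0],[0,0,0,0,-4,0,0],[0,0,0,0,-4,0,0],[0,0,0,0,-4,0,0],[0,0,0,0,-4,0,0],[0,0,0,0,-3,0,0],[0,0,0,0,-2,0,0],[0,0,0,0,0,0,0]]'
cat >> h.py <<'E'
def edge(seed_cols,lo=150):
    """per column of the top picture: sub-pixel rows of the rack's upper and lower white borders, from a start row inside it"""
    g=cv2.cvtColor(env.grab_frame("top"),cv2.COLOR_RGB2GRAY).astype(float); out=[]
    for c,r in seed_cols:
        a=r; b=r
        while g[a,c]>lo: a-=1
        while g[b,c]>lo: b+=1
        up=a+(lo-g[a,c])/(g[a+1,c]-g[a,c]); dn=b-(lo-g[b,c])/(g[b-1,c]-g[b,c])
        out.append((c,up,dn))
    out=np.array(out); U=np.array([tobay(p) for p in ray("top",out[:,:2],34)]); D=np.array([tobay(p) for p in ray("top",out[:,[0,2]],34)])
    return U,D
E
python3 - <<'E'
from h import *
p,y,_=tool(); print(tobay(p),y-PHI)
g=cv2.cvtColor(env.grab_frame("top"),cv2.COLOR_RGB2GRAY)
for r in range(232,282,3): print(r,g[r,330:396:3].tolist())
E
```

```text
t: 7.95
position: [431.7, -314.3, 14.2]
ee_rot: [-0.081, 0.997, -0.0, 0.0]
wrist_force: [0.5, 0.9, 0.9]
width: 0.005
gripper_force: 0.2
[-67.01276513  92.71028417] 0.35179957277717705
232 [245, 246, 245, 239, 246, 246, 246, 246, 247, 246, 246, 246, 245, 237, 225, 162, 128, 88, 76, 72, 71, 70]
235 [140, 152, 223, 228, 244, 244, 246, 246, 246, 246, 246, 246, 246, 246, 246, 244, 237, 246, 244, 231, 199, 70]
238 [70, 67, 71, 77, 87, 103, 141, 173, 226, 234, 245, 243, 246, 246, 246, 237, 242, 246, 246, 246, 233, 69]
241 [70, 73, 75, 75, 74, 71, 71, 75, 72, 78, 83, 112, 144, 187, 226, 239, 245, 245, 246, 245, 227, 71]
244 [71, 73, 74, 71, 73, 71, 72, 72, 71, 70, 71, 69, 72, 79, 128, 163, 226, 223, 147, 210, 239, 111]
247 [71, 71, 75, 71, 71, 73, 76, 76, 107, 138, 196, 228, 244, 246, 246, 246, 246, 246, 74, 84, 240, 173]
250 [72, 75, 83, 129, 157, 223, 235, 245, 246, 246, 246, 246, 246, 246, 242, 244, 246, 246, 125, 92, 245, 246]
253 [227, 244, 246, 246, 246, 246, 246, 246, 245, 246, 244, 214, 244, 246, 213, 243, 246, 246, 156, 118, 243, 245]
256 [246, 246, 246, 245, 195, 245, 246, 211, 138
[... 199 characters left out ...]
4, 219, 145, 155, 246, 244, 243, 246, 246, 246, 246, 246, 246, 246, 245, 232, 187, 122, 238, 113]
265 [226, 231, 246, 246, 243, 246, 246, 246, 246, 246, 245, 242, 226, 192, 141, 101, 78, 72, 62, 75, 186, 141]
268 [246, 246, 246, 246, 246, 245, 235, 219, 156, 128, 85, 79, 71, 71, 69, 70, 72, 71, 73, 71, 74, 71]
271 [243, 227, 205, 145, 114, 80, 74, 69, 71, 72, 71, 100, 119, 165, 166, 74, 71, 70, 71, 72, 71, 70]
274 [82, 71, 71, 72, 70, 72, 72, 70, 70, 69, 54, 81, 110, 244, 244, 108, 70, 70, 72, 73, 72, 71]
277 [70, 71, 72, 73, 70, 70, 71, 69, 71, 69, 53, 81, 84, 200, 213, 82, 70, 69, 71, 74, 70, 70]
280 [71, 70, 70, 71, 71, 71, 71, 70, 69, 70, 70, 87, 118, 126, 82, 69, 70, 71, 70, 73, 72, 72]
```

```bash
python3 - <<'E'
from h import *
U,D=edge([(c,258) for c in range(345,382,3) if c not in (351,354,372)])
for n,E in(("rear",U),("front",D)):
    k=np.polyfit(E[:,1],E[:,0],1); print(n,"yaw",-np.arctan(k[0]),"x at y=-85",np.polyval(k,-85), "res",np.abs(np.polyval(k,E[:,1])-E[:,0]).max())
print([tobay(q).round(1).tolist() for q in ray("top",[(384,264),(383.3,245)],34)])
E
```

```text
rear yaw 0.5595912270104154 x at y=-85 30.4426486156315 res 11.871399953005987
front yaw 0.1823466271474413 x at y=-85 -26.094549607991965 res 12.817895822143157
[[-22.7, -93.7], [12.7, -87.0]]
```

```bash
python3 - <<'E'
from h import *
for P in([(339,271),(345,269.7),(354,268.1),(372,264.9)],[(330,251.7),(342,250),(354,247.9),(357,247.2)]):
    E=np.array([tobay(q) for q in ray("top",np.float64(P),34)]); k=np.polyfit(E[:,1],E[:,0],1); print(E.round(1).tolist(),-np.arctan(k[0]),np.polyval(k,[-68,-86]))
E
```

```text
[[-49.9, -12.1], [-45.6, -22.8], [-39.8, -39.1], [-28.2, -71.6]] 0.3483322861057087 [-29.40742021 -22.87090537]
[[-16.9, 10.5], [-9.9, -11.3], [-2.2, -33.0], [0.1, -38.4]] 0.333869454640767 [10.10046535 16.3438384 ]
```

The rack is at about bay (-31.5, -6.5), yaw 0.345, with its right end behind the post and the rear corner about 2 mm off the fence. I'll leave the end and go to the front face with open fingers for the swing.

```bash
python3 drive.py '[[0,0,0,0,6,0,0],[0,0,0,0,14,0,0],[0,0,0,0,0,-40,0],[0,0,0,0,0,-40,1],[0,0,0,0,0,-15,1],[0,0,0,0,0,0,1]]'
python3 - <<'E'
from h import *
g=cv2.cvtColor(env.grab_frame("top"),cv2.COLOR_RGB2GRAY).astype(float)
# sub-pixel borders, scanning from the dark outside towards the rack
def cross(c,r,s):
    while g[r,c]<155: r+=s
    return r-s+s*(155-g[r-s,c])/(g[r,c]-g[r-s,c])
for rows,s,cols,n in((lambda c:int(286-(c-300)*.18+8-10),-1,range(318,360,4),"front"),(lambda c:int(247-(c-336)*.0),1,range(320,352,4),"rear")):
    P=[]
    for c in cols:
        try: P.append((c,cross(c,rows(c),s)))
        except Exception as e: pass
    E=np.array([tobay(q) for q in ray("top",np.array(P),34)]); k=np.polyfit(E[:,1],E[:,0],1)
    print(n,np.round(P,1).tolist()[::3],"yaw",-np.arctan(k[0]),"x@-6,-68",np.polyval(k,[-6,-68]),np.abs(np.polyval(k,E[:,1])-E[:,0]).max())
th=.345; c=np.array([-31.5,-6.5]); plan(*(c+rot(th)@[-46,25]),th,6)
E
```

```text
t: 8.55
position: [430.5, -295.3, 114.6]
ee_rot: [-0.081, 0.997, -0.003, 0.003]
wrist_force: [0.4, -0.2, 0.2]
width: 0.421
gripper_force: 0.0
front [[318.0, 274.7], [330.0, 272.7], [342.0, 270.4], [354.0, 267.9]] yaw 0.35007367290970426 x@-6,-68 [-51.82616959 -29.18922643] 0.3410707318200892
rear [[320.0, 254.1], [332.0, 251.7], [344.0, 249.4]] yaw 0.3520888054249605 x@-6,-68 [-11.72547054  11.0531704 ] 0.29909879963889807
now bay [-72.9 111.7] yaw 0.352 z 111.7 | rz 0.007 dx 47.0 dy -100.3 dz 105.7 world [ 398.5 -400.8]
```

```bash
python3 drive.py '[[0,0,0,35,-10,0,1],[0,0,0,12,-35,0,1],[0,0,0,0,-35,0,1],[0,0,0,0,-20,0,1],[0,0,0,0,0,30,1],[0,0,0,0,0,35,1],[0,0,0,0,0,30,1],[0,0,0,0,0,11,1],[0,0,0,0,0,0,1]]'
python3 - <<'E'
from h import *
th=.351; c=np.array([-31.7,-6.5]); plan(*(c+rot(th)@[-29,25]),th,6)
E
```

```text
t: 9.35
position: [396.1, -397.7, -1.4]
ee_rot: [-0.081, 0.997, 0.004, -0.003]
wrist_force: [-0.1, -0.8, 0.4]
width: 1.001
gripper_force: 0.0
now bay [-86.3   4.1] yaw 0.352 z -1.4 | rz 0.001 dx -18.6 dy -3.7 dz -7.4 world [ 415.  -398.4]
```

```bash
python3 drive.py '[[0,0,0,-5,-2,-4,1],[0,0,0,-5,-1.7,-3,1],[0,0,0,-4,0,0,1],[0,0,0,-2.5,0,0,1],[0,0,0,-2,0,0,1],[0,0,0,0,0,0,1]]'
python3 drive.py '[[0,0,0.029,-3.5,0.3,0,1],[0,0,0.029,-3.5,0.4,0,1],[0,0,0.029,-3.5,0.5,0,1],[0,0,0.029,-3.5,0.6,0,1],[0,0,0.029,-3.5,0.7,0,1],[0,0,0.029,-3.4,0.8,0,1],[0,0,0.029,-3.4,0.9,0,1],[0,0,0,0,0,0,1]]'
python3 - <<'E'
from h import *
p,y,_=tool(); print(tobay(p),y-PHI,p[2])
g=cv2.cvtColor(env.grab_frame("top"),cv2.COLOR_RGB2GRAY)
for r in range(226,278,4): print(r,g[r,280:396:5].tolist())
E
```

```text
t: 9.85
position: [417.3, -402.0, 11.9]
ee_rot: [-0.081, 0.997, -0.001, 0.0]
wrist_force: [-3.5, -1.4, 3.9]
width: 1.005
gripper_force: 2.0
t: 10.52
position: [440.0, -393.6, 10.3]
ee_rot: [0.021, 1.0, 0.002, -0.002]
wrist_force: [-9.1, 6.1, 4.0]
width: 0.997
gripper_force: 4.7
[-43.86369723  16.44314254] 0.1473252137323794 10.275891883605484
226 [73, 71, 233, 234, 234, 232, 143, 241, 238, 234, 230, 226, 218, 206, 178, 80, 73, 72, 73, 72, 72, 74, 71, 72]
230 [244, 226, 234, 234, 234, 111, 238, 242, 241, 237, 233, 229, 224, 216, 201, 168, 225, 141, 84, 72, 75, 72, 71, 71]
234 [232, 234, 234, 234, 133, 216, 236, 241, 242, 241, 236, 233, 228, 223, 215, 198, 186, 247, 247, 245, 237, 203, 120, 73]
238 [235, 235, 235, 173, 167, 225, 231, 237, 241, 242, 240, 235, 232, 227, 222, 214, 195, 200, 246, 238, 247, 247, 234, 70]
242 [235, 235, 214, 102, 211, 219, 226, 232, 238, 241, 242, 239, 235, 231, 227, 221, 212, 190, 166, 230, 240, 244, 236, 71]
246 [235, 228, 93, 174, 202, 213, 220, 227, 233, 238, 242, 241, 238, 234, 231, 226, 219, 208, 184, 243, 246, 75, 232, 76]
250 [233, 95, 100, 165, 188, 204, 214, 221, 228, 234, 240, 242, 241, 238, 233, 230, 225, 218, 206, 178, 192, 58, 245, 243]
254 [104, 91, 78, 139, 169, 191, 206, 216, 222, 228, 235, 241, 242, 241, 237, 233, 229, 225, 217, 127, 194, 161, 244, 213]
258 [91, 59, 99, 103, 146, 173, 194, 209, 217, 224, 230, 236, 241, 243, 241, 236, 232, 228, 187, 209, 210, 192, 234, 172]
262 [75, 45, 107, 105, 107, 152, 178, 198, 211, 218, 225, 231, 237, 241, 242, 240, 235, 225, 169, 226, 219, 209, 238, 80]
266 [45, 38, 59, 75, 44, 118, 158, 182, 198, 212, 219, 226, 232, 238, 242, 242, 238, 128, 232, 229, 225, 134, 135, 71]
270 [44, 43, 43, 44, 49, 50, 127, 162, 186, 202, 214, 221, 227, 233, 239, 243, 162, 232, 233, 232, 213, 74, 71, 72]
274 [45, 47, 47, 47, 46, 46, 72, 137, 167, 189, 205, 215, 222, 228, 234, 207, 222, 234, 234, 233, 105, 74, 73, 76]
```

```bash
python3 drive.py '[[0,0,0.025,1,1.2,0,1],[0,0,0.025,-1.5,1.4,0,1],[0,0,0,0,0,0,1]]'
python3 - <<'E'
from h import *
p,y,s=tool(); print(tobay(p),y-PHI,"F bay",rot(PHI).T@np.array(s["wrist_force"][:2]),"M",s["ft_torque"])
E
```

```text
t: 10.82
position: [442.1, -392.1, 10.7]
ee_rot: [0.046, 0.999, -0.0, 0.0]
wrist_force: [-0.1, 0.6, 0.5]
width: 0.998
gripper_force: 0.0
[-42.13958839  18.27271566] 0.0987401734025327 F bay [-0.20338238  0.56144935] M [0.0480013  0.06444041 0.00120983]
```

```bash
python3 drive.py '[[0,0,0.025,-3,1.4,5,1],[0,0,0.025,-3,1.4,0,1],[0,0,0,0,0,0,1]]'
python3 - <<'E'
from h import *
p,y,s=tool(); print(tobay(p),y-PHI,"F bay",rot(PHI).T@np.array(s["wrist_force"][:2]),"M",s["ft_torque"])
E
```

```text
t: 11.07
position: [448.1, -389.9, 5.3]
ee_rot: [0.07, 0.998, 0.0, -0.0]
wrist_force: [-0.7, 0.6, -1.5]
width: 1.006
gripper_force: 0.8
[-36.62585563  21.56676704] 0.04930489120512968 F bay [-0.79161158  0.43939887] M [ 0.13455129  0.25516381 -0.09003747]
```

```bash
python3 drive.py '[[0,0,0.016,-2.2,1,0,1],[0,0,0.016,-2,1,0,1],[0,0,0.016,-1.5,0.5,0,1],[0,0,0,0,0,0,1]]'
python3 - <<'E'
from h import *
p,y,s=tool(); print(tobay(p),y-PHI,"F bay",rot(PHI).T@np.array(s["wrist_force"][:2]),"M",s["ft_torque"])
E
```

```text
t: 11.4
position: [454.3, -388.4, 5.3]
ee_rot: [0.095, 0.996, 0.0, 0.0]
wrist_force: [-0.4, 0.7, -1.8]
width: 1.0
gripper_force: 0.7
[-30.85368985  24.25002454] 0.0005130020097262045 F bay [-0.48017584  0.63654295] M [ 0.0736716   0.23677135 -0.09756451]
```

```bash
python3 drive.py '[[0,0,0,-1,0,0,1],[0,0,0,-1,0,0,1],[0,0,0,0,0,0,1]]'; python3 drive.py '[[0,0,0,-1,0,0,1],[0,0,0,0,0,0,1]]'
```

```text
t: 11.65
position: [454.8, -388.5, 5.3]
ee_rot: [0.095, 0.996, 0.001, -0.002]
wrist_force: [-8.4, 4.5, 5.0]
width: 1.0
gripper_force: 4.6
t: 11.82
position: [454.8, -388.5, 5.2]
ee_rot: [0.095, 0.995, 0.001, -0.003]
wrist_force: [-14.0, 6.8, 8.7]
width: 0.995
gripper_force: 7.3
```

It stopped firmly against the fence at about 14 N. I'll back away gently and measure.

```bash
python3 drive.py '[[0,0,0,3,0,0,1],[0,0,0,12,0,0,1],[0,0,0,20,0,0,1],[0,0,0,30,0,-20,1],[0,0,0,20,30,-30,1],[0,0,0,0,35,-20,1],[0,0,0,0,40,0,1],[0,0,0,0,40,0,1],[0,0,0,0,20,0,1],[0,0,0,0,0,0,1]]'
python3 - <<'E'
from h import *
im=env.grab_frame("top"); s=env.grab_frame("side")
a=cv2.resize(im[205:285,265:405],None,fx=5.7,fy=4.6)[:,:,::-1]; b=cv2.resize(s[260:350,290:390][:, :],None,fx=3.2,fy=2.4)[:,:,::-1]
b=cv2.resize(s[265:350,285:385],(400,230))[:,:,::-1]
can=np.zeros((598,798,3),np.uint8); can[:368]=a[:368,:798]; can[368:598,:400]=b
cv2.imwrite("pics/fin.png",can); cv2.imwrite("pics/top_f.png",im[:,:,::-1]); cv2.imwrite("pics/side_f.png",s[:,:,::-1])
E
```

```text
t: 12.65
position: [407.0, -211.7, 72.6]
ee_rot: [0.092, 0.996, 0.0, 0.001]
wrist_force: [0.1, -0.6, -0.0]
width: 0.998
gripper_force: 0.0
```

View pics/fin.png

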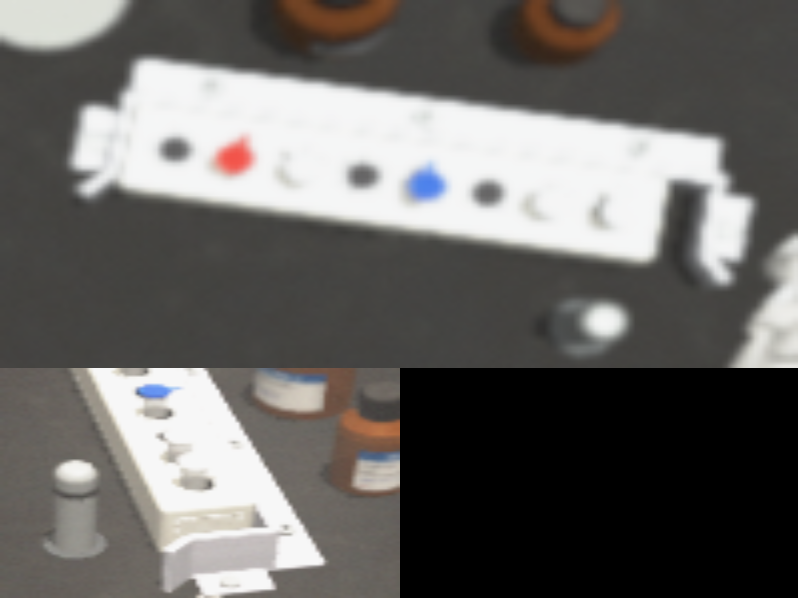

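The rack lies along the fence. Its left end is at crop (122,190) close to the left stop, and its right end is at (660,180)–(655,262), short of the right stop. The post at (590,325) and the bystanders are untouched. Next I check that it lies flat against the fence.

```bash
python3 - <<'E'
from h import *
def scan(g,cols,r0,s,t=155):
    P=[]
    for c in cols:
        r=int(r0(c))
        while g[r,c]<t: r+=s
        P.append((c,r-s+s*(t-g[r-s,c])/(g[r,c]-g[r-s,c])))
    return np.array(P)
def line(P,z,n):
    E=np.array([tobay(q) for q in ray("top",P,z)]); k=np.polyfit(E[:,1],E[:,0],1)
    print(n,"yaw",round(-np.arctan(k[0]),4),"x@+85,0,-85",np.polyval(k,[85,0,-85]).round(2),"res",np.abs(np.polyval(k,E[:,1])-E[:,0]).max().round(2))
g=cv2.cvtColor(cv2.imread("pics/top_f.png"),cv2.COLOR_BGR2GRAY).astype(float)
g0=cv2.cvtColor(cv2.imread("pics/top0.png"),cv2.COLOR_BGR2GRAY).astype(float)
line(scan(g,range(292,378,4),lambda c:252+(c-286)*.17,-1),34,"rack front top")
fl=[c for c in range(296,388,4) if not(314<c<332 or 356<c<376)]
line(scan(g,fl,lambda c:212+(c-289)*.17,1),0,"plate back")
line(scan(g0,range(296,386,4),lambda c:236+(c-289)*.17,-1),0,"fence inner foot (t=0)")
# ends along the rack axis
for n,r,c0,c1 in(("right end",252,365,396),("left end",237,272,300)):
    print(n,g[r,c0:c1].astype(int).tolist())
print([tobay(q).round(1).tolist() for q in ray("top",np.float64([(286.4,246.3),(379.9,262),(381.5,244)]),34)])
E
```

```text
rack front top yaw -0.0025 x@+85,0,-85 [-19.93 -20.15 -20.36] res 0.32
plate back yaw -0.0021 x@+85,0,-85 [40.74 40.56 40.38] res 0.32
fence inner foot (t=0) yaw -0.0021 x@+85,0,-85 [20.06 19.88 19.7 ] res 0.36
right end [246, 245, 241, 213, 179, 187, 229, 243, 245, 245, 245, 245, 246, 246, 245, 229, 140, 72, 62, 54, 54, 74, 103, 158, 224, 242, 242, 243, 245, 244, 227]
left end [71, 72, 71, 69, 72, 109, 194, 241, 243, 241, 239, 224, 227, 242, 241, 235, 244, 246, 245, 241, 222, 149, 102, 97, 100, 121, 184, 234]
[[-20.7, 93.1], [-20.3, -85.5], [14.0, -83.4]]
```

The yaw matches the fence within 0.0004 rad. Now I check for a leftover gap between the rack's back and the fence.

```bash
python3 - <<'E'
from h import *
im=cv2.imread("pics/top_f.png").astype(int); im0=cv2.imread("pics/top0.png").astype(int)
# expected rows of key lines at bay y=20,-30
for y in(60,20,-20,-60):
    w=lambda x,z:np.r_[O+rot(PHI)@[x,y],z]
    P=proj("top",[w(20,0),w(20,30),w(24,30),w(-20,34),w(16,34)]).round(1)
    c=int(round(P[1,0])); r0=int(P[2,1])-3
    print("y",y,"fence foot, inner top, outer top, rack front, rack rear(36 from front)",P.tolist())
    print(" col",c,"rows",r0,"now",im[r0:r0+16,c,1].tolist()," before",im0[r0:r0+16,c,1].tolist())
s=cv2.imread("pics/side_f.png").astype(int); s0=cv2.imread("pics/side0.png").astype(int)
for y in(40,0,-40):
    w=lambda x,z:np.r_[O+rot(PHI)@[x,y],z]
    P=proj("side",[w(-20,34),w(16,34),w(20,30),w(24,30)]).round(1); r=int(round(P[2,1])); c0=int(P[1,0])-8
    print("side y",y,P.tolist(),"row",r,"col",c0,s[r,c0:c0+24,1].tolist(),"before",s0[r,c0:c0+24,1].tolist())
E
```

```text
y 60 fence foot, inner top, outer top, rack front, rack rear(36 from front) [[307.3, 230.7], [307.4, 228.5], [307.7, 226.4], [303.8, 248.9], [307.0, 230.2]]
 col 307 rows 223 now [246, 246, 246, 245, 244, 244, 243, 244, 245, 245, 239, 210, 161, 127, 103, 89]  before [246, 246, 246, 246, 245, 245, 244, 222, 139, 85, 71, 70, 69, 71, 71, 70]
y 20 fence foot, inner top, outer top, rack front, rack rear(36 from front) [[327.4, 234.1], [328.1, 232.0], [328.4, 230.0], [324.7, 252.5], [327.9, 233.8]]
 col 328 rows 227 now [246, 246, 246, 245, 244, 242, 239, 240, 245, 246, 245, 243, 233, 192, 127, 101]  before [246, 246, 246, 246, 245, 243, 230, 169, 106, 73, 66, 68, 69, 70, 70, 70]
y -20 fence foot, inner top, outer top, rack front, rack rear(36 from front) [[347.4, 237.6], [348.8, 235.5], [349.2, 233.5], [345.7, 256.0], [348.7, 237.3]]
 col 349 rows 230 now [246, 246, 246, 246, 246, 245, 245, 244, 244, 246, 246, 246, 245, 236, 192, 132]  before [246, 246, 246, 246, 246, 246, 245, 225, 142, 86, 73, 72, 73, 75, 72, 73]
y -60 fence foot, inner top, outer top, rack front, rack rear(36 from fron
[... 568 characters left out ...]
41, 99, 102, 103, 101, 98, 100, 97]
side y 0 [[312.0, 281.9], [334.3, 279.2], [336.6, 280.9], [339.0, 280.6]] row 281 col 326 [152, 107, 214, 247, 247, 247, 247, 247, 247, 247, 247, 247, 247, 247, 247, 247, 243, 105, 107, 104, 109, 102, 107, 100] before [100, 96, 94, 119, 134, 131, 134, 132, 150, 234, 247, 247, 247, 247, 247, 247, 242, 92, 96, 96, 99, 94, 94, 91]
side y -40 [[317.6, 298.0], [340.7, 295.1], [343.1, 296.8], [345.6, 296.5]] row 297 col 332 [247, 247, 247, 247, 247, 247, 247, 247, 247, 247, 247, 247, 247, 247, 247, 247, 247, 242, 104, 107, 105, 105, 106, 103] before [102, 101, 93, 108, 132, 134, 135, 132, 132, 218, 247, 247, 247, 247, 247, 247, 247, 240, 102, 95, 98, 96, 96, 93]
```

```bash
python3 - <<'E'
from h import *
g=cv2.cvtColor(cv2.imread("pics/top_f.png"),cv2.COLOR_BGR2GRAY).astype(float)
for t in(110,155,200,235):
    P=[]
    for c in range(292,378,4):
        r=int(252+(c-286)*.17)
        while g[r,c]<t: r-=1
        P.append((c,r+1-(t-g[r+1,c])/(g[r,c]-g[r+1,c])))
    P=np.array(P); print(t,[round(float(np.mean([tobay(q)[0] for q in ray("top",P,z)])),2) for z in(0,34)])
s=cv2.imread("pics/side_f.png").astype(int)
for y in(40,0,-40):
    w=lambda x,z:np.r_[O+rot(PHI)@[x,y],z]
    P=proj("side",[w(-17,0),w(-17,34),w(-20,34)]).round(1); r=int(round(P[1,1]))
    print(y,P.tolist(),r,int(P[1,0])-12,s[r,int(P[1,0])-12:int(P[1,0])+10].tolist())
E
```

```text
110 [-18.08, -21.46]
155 [-16.7, -20.14]
200 [-15.51, -19.0]
235 [-13.86, -17.4]
40 [[308.4, 283.2], [308.6, 266.7], [306.8, 267.0]] 267 296 [[94, 98, 106], [91, 97, 103], [94, 98, 103], [92, 97, 105], [93, 99, 104], [89, 96, 100], [90, 95, 99], [114, 124, 129], [135, 147, 153], [137, 148, 154], [135, 146, 153], [164, 180, 187], [236, 243, 245], [247, 247, 247], [247, 247, 247], [247, 247, 247], [247, 247, 247], [244, 246, 246], [207, 219, 224], [217, 226, 230], [166, 176, 180], [164, 173, 177]]
0 [[313.4, 298.3], [313.9, 281.6], [312.0, 281.9]] 282 301 [[93, 98, 102], [98, 103, 108], [93, 99, 105], [97, 102, 108], [96, 101, 107], [95, 101, 105], [93, 99, 104], [117, 126, 130], [137, 148, 154], [135, 147, 152], [139, 150, 156], [158, 172, 181], [229, 239, 242], [247, 247, 247], [247, 247, 247], [247, 247, 247], [247, 247, 247], [247, 247, 247], [222, 231, 234], [234, 240, 242], [155, 163, 168], [161, 169, 173]]
-40 [[318.9, 314.7], [319.5, 297.8], [317.6, 298.0]] 298 307 [[101, 108, 111], [103, 107, 110], [101, 107, 111], [101, 106, 111], [97, 103, 109], [85, 88, 93], [112, 119, 122], [140, 151, 155], [139, 150, 156], [140, 151, 157], [140, 153, 157], [202, 216, 223], [246, 247, 247], [247, 247, 247], [247, 247, 247], [247, 247, 247], [247, 247, 247], [247, 247, 247], [200, 216, 221], [174, 189, 196], [154, 164, 166], [165, 172, 176]]
```

Measured in the side camera alone, the rack's front face and the fence are 36 mm apart at three places along the rack. That equals the rack's width, so its back is flush. It lies between the stops, and the robot is clear.

```bash
python3 -c "
from rig import env
print(env.hand_in())"
```

```text
the job is handed in; nothing more can be done
None
```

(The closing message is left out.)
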